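Snap the lid of the snack box shut all round

TASK

The lid of the clear snack box with the green rim is only resting on it: press down the rim on each of its four sides with the fingertips until every side has clicked fully shut. Only press: do not pinch, lift, tip or shove the box, leave the things around it where they stand, and finish clear of everything.

Things in the scene. Friction and masses are not known exactly. Their poses are not given: they have to be found in the camera images.
- snack_box: Loose clear plastic box with a filled roll inside, 100 (its x) x 130 (its y) x 78 mm high with the rim up, about 0.84 kg. It stands upright on the table; origin at the centre of its underside, z up, its own +x side is the far one at yaw 0 (it may be turned up to 0.8 rad about z). The walls stand 5 mm inside the rim's outline, so it does not tip when the rim is pressed.
- lid_panel (a point): Centre of the clear middle panel of its lid (66 x 96 mm), 66 mm above the table. Four green rim sections, one a side, frame it; each slides straight down 8 mm on its own: rim top 78 mm above the table when open, 70 mm when shut. A section resists with up to about 8 N in its first 1 to 2 mm, then gives way, snaps past half-way and stays shut; let go before half-way it springs back up.
- press_near (a point): Centre of the top face of the rim section on the box's -x side (16 mm wide, 130 mm long along the box's y, three small ribs mark the middle), 42 mm from the box's centre; moves with the section. Press here, straight down.
- press_far (a point): The same for the section on the box's +x side (16 x 130 mm), 42 mm from the centre.
- press_left (a point): Centre of the top face of the rim section on the box's +y side (16 mm wide, 66 mm long along the box's x), 57 mm from the box's centre; moves with the section.
- press_right (a point): The same for the section on the box's -y side (16 x 66 mm), 57 mm from the centre.
- rim_near (a joint): Travel of the near (-x side) rim section in m: 0 open (up), 0.008 shut (down).
- rim_far (a joint): The same for the far (+x side) section.
- rim_left (a joint): The same for the left (+y side) section.
- rim_right (a joint): The same for the right (-y side) section.
- counter_bell: Bystander: counter bell, chrome dome on a black foot, 74 mm across, 52 mm high, standing firmly between the domed plates in front of the box; origin at the centre of its underside.
- jam_jar: Bystander: loose jam jar, 62 mm wide, 99 mm high, in the row behind the box; origin at its underside.
- honey_jar: Bystander: loose jar with a red lid, 62 mm wide, 86 mm high, in the row behind; origin at its underside.
- salt_shaker: Bystander: loose grey and clear shaker, 44 mm wide, 90 mm high, in the row behind; origin at its underside.
- pepper_mill: Bystander: wooden mill, 58 mm wide, 150 mm high, standing firmly in the row behind, far left; origin at its underside.

How it is judged:
By the outcome, as a careful person would: the job done as asked, in the order asked, and still so for the second after the job is handed in, with the robot touching nothing.
It also fails if it takes over 48 s, if anything falls off the work surface, if the arm or the gripper's body presses on something with over 40 N, if the wrist force passes 120 N, or if a joint passes its speed limit or range.

ROBOT

A 6-joint arm with a two-finger parallel gripper is mounted at the origin on a cart in front of the work surface, level with it; the furniture and walls round the work are solid. World frame = base frame: x ahead of the robot, y to its left, z up, the work surface at z = 0. Lengths are in mm, angles in rad, forces in N, time in s.
With the tool pointing down it reaches from about 325 to 775 mm from the base axis. Payload 5.5 kg.
Tool frame: the origin (TCP) lies midway between the tips of the shut fingers; the grasp point (between the pads) lies 19 mm behind it; z points along the fingers, y is the direction in which the jaws open and shut (so a half turn about z gives the same grasp; the last joint's range is limited). The gripper opens to 88 mm and grips with 3 to 60 N. Pads are 20 mm wide; open, the fingers measure 115 mm over their backs; the gripper's body (75 mm by 178 mm) begins 61 mm behind the grasp point.
Start: joints at [-0.057, 0.091, 1.231, -0, 1.82, -0.057], TCP at [600.014, -0.003, 222.631] pointing down, gripper open.
Joint ranges: [-2.87, 2.87], [-0.86, 2.18], [0.17, 2.46], [-1.51, 4.65], [0.06, 2.69], [-2.65, 2.65]. Speed limits (rad/s): [2.57, 2.57, 3.01, 3.14, 3.14, 3.14].

INTERFACE

Orientations are given as a rotation vector (axis times angle).
In Python, from station import r gives the robot as it stands.
- The arm moves only by the tool apply_moves, never from a script. Its argument "plan" is a list that holds one entry, the list of rows, each a list of 5 numbers: the shift along the world's x, y, z normalised to -1 to 1, where 1 is 0.15 m, then the turn about the world's z normalised to -1 to 1, where 1 is 180 degrees, then the gripper's target within -1 to 1 (shut at 1, half-way at 0, fully open at -1). In form: [[[x, y, z, roll, claw], ...]]. A call has 1 to 5 rows; each row is the pose to reach, as a shift and turn from the pose commanded when the call began, turning the shorter way round; what a row does not reach only later rows make up. A row lasts 1/12 s, in which the tool goes at most 41.7 mm and 7.16 degrees, less where a joint would pass 70% of its speed; a pose out of reach is approached as far as the arm can. A call with a number of a shift or a turn outside -1 to 1 is refused whole. A call with a gripper value outside its range is refused whole. The fingers move at their own pace and stop on an object; the grip force is fixed at half the most. Time passes only in rows, so rows that repeat a pose let the fingers close. It gives the time, the measured TCP pose, the force and the opening at its end, in the units of the state.
- r.get_obs(): the state, without advancing time (a new reading comes with each control period).
- r.camera(name): name is "scene" or "side" or "wrist"; returns a dict with "img" (420x560x3 uint8, red, green, blue), "z_map" (420x560 float32, mm along the optical axis (not along the pixel's ray), 0 where there is no reading), "fx", "fy", "cx", "cy" (pixels), "view" (4x4, takes a point from world to camera coordinates); the wrist camera has in their place "mount" (4x4, takes a point from camera to tool coordinates, whose origin is the TCP and whose axes are the flange's). Camera axes: x right, y down, z forward; pixel columns grow to the right and rows downward; lengths in mm; the calibration is good to about 2 mm. The wrist camera is an equidistant fisheye: a pixel r from the principal point sees the ray r / f radians off the axis. A picture is of the moment at which its call begins: read the wrist's pose just before it.
- r.job_done(): hands the job in, once; it reports no verdict.
Trained networks look in a picture, given as the dict that the camera call returned (one of the last four; its "shot" number tells which), for a name from the list of things; names that differ only in an ending like _2 or _b are one class to them, and where a whole thing is asked for, a point or a joint stands for the part that bears it (a point fixed in the world has none). Each returns a list of dicts, best first, with "score" (0 to 1); they miss things now and then, are a little off and sometimes report something else, mostly with a low value. They report only what shows in the picture. A call takes as long as a camera call.
- r.find_in(picture, label): "centre" ([x, y, z] in mm, in world coordinates, good to about 4 mm: the middle of the surface that is visible of it).
- r.cut_out(picture, label): "mask" (420x560 bool, what is visible of it).
The state is a dict: "time_s": time; "joint_pos": joint angles; "qvel": joint speeds; "joint_efforts": joint torques, N m; "ee_pos": TCP position; "tool_rot": TCP orientation; "force": force on the tool from outside, world axes, zero at the start; "moment": the same for the moment, N m; "grip_width": opening from 0.0 (shut) to 1.0 (fully open).
Only numpy, scipy, OpenCV 4.12 (cv2) and the standard library are available. Lean on these libraries where they do the work, as an engineer would, in place of code of your own. Each camera call takes 0.05 s, during which the arm holds its last target.

## Working session

There is one attempt and no reset: what is moved stays moved. The work goes in short steps, Python scripts to look and compute and a tool call to move; the robot and the scene stay as the last step left them, time stands still between calls to the robot, and variables do not carry over. Pictures are saved under pics/ and viewed, and the job is handed in when it is done.

Besides the shell and the picture viewer there is one more tool, called after "Call:" by a JSON object that holds its "op" and its "data", one argument or row to a line. apply_moves: Moves the arm, as the interface text tells. Its arguments: {"type":"object","properties":{"plan":{"type":"array"}},"required":["plan"]}

```bash
mkdir -p pics
cat > h.py <<'E'
import numpy as np, cv2
from station import r
def save(p,n): cv2.imwrite('pics/'+n,cv2.cvtColor(p['img'],cv2.COLOR_RGB2BGR))
def pts(p):
    v,u=np.mgrid[:420,:560]; z=p['z_map']
    c=np.stack([(u-p['cx'])/p['fx']*z,(v-p['cy'])/p['fy']*z,z,np.ones_like(z)],-1)
    w=c@np.linalg.inv(p['view']).T
    w=w[...,:3]; w[z==0]=np.nan
    return w
E
python3 - <<'E'
from h import *
print(r.get_obs())
for n in ['scene','side']:
    p=r.camera(n); save(p,n+'0.png')
    print(n,np.linalg.inv(p['view'])[:3,3])
    for l in ['snack_box','lid_panel','press_near','press_far','press_left','press_right','counter_bell','jam_jar','honey_jar','salt_shaker','pepper_mill']:
        print(l,[(np.round(d['centre']),round(d['score'],2)) for d in r.find_in(p,l)[:2]])
E
```

```text
{'time_s': 0.0, 'joint_pos': array([-5.67201243e-02,  9.18357265e-02,  1.23185416e+00, -1.42996520e-05,
        1.81981766e+00, -5.67443653e-02]), 'qvel': array([ 0.00029152,  0.00027913, -0.00184684, -0.00035285,  0.00150348,
       -0.00093617]), 'joint_efforts': array([-3.13584051e-04, -4.46447504e+01, -4.06449509e+01,  6.96761138e-02,
        2.93726998e-02, -1.50731516e-04]), 'ee_pos': array([ 5.99702085e+02, -1.78525322e-03,  2.21538661e+02]), 'tool_rot': array([-2.22041433e+00, -2.22046036e+00,  2.01822005e-03]), 'force': array([ 0.74031009, -0.23206625, -0.2466035 ]), 'moment': array([ 0.00101517, -0.02651001,  0.0320213 ]), 'grip_width': 1.0017532665128448}
scene [136.23939513 680.62594443 557.80552138]
snack_box [(array([615., 147.,  68.]), 0.89)]
lid_panel [(array([620., 144.,  71.]), 0.88)]
press_near [(array([597., 163.,  75.]), 0.76)]
press_far [(array([659., 107.,  80.]), 0.83)]
press_left [(array([664., 184.,  84.]), 0.41)]
press_right [(array([657., 108.,  73.]), 0.49)]
counter_bell [(array([458., 196.,  27.]), 0.72)]
jam_jar [(array([744., 117.,  80.]), 0.78), (arra
[... 207 characters left out ...]
494.74071026]
snack_box [(array([591., 143.,  81.]), 0.69), (array([612.,  99.,  65.]), 0.68)]
lid_panel [(array([613., 101.,  69.]), 0.94), (array([593.,  85.,  69.]), 0.17)]
press_near [(array([595., 147.,  76.]), 0.64)]
press_far [(array([657.,  91.,  81.]), 0.76), (array([474., 160.,  28.]), 0.69)]
press_left [(array([666., 174.,  75.]), 0.45)]
press_right [(array([594.,  83.,  70.]), 0.73), (array([614.,  99.,  63.]), 0.5)]
counter_bell [(array([474., 164.,  30.]), 0.8)]
jam_jar [(array([738.,  80.,  65.]), 0.85)]
honey_jar [(array([742., 160.,  60.]), 0.85), (array([591., 150.,  76.]), 0.18)]
salt_shaker [(array([743., -14.,  46.]), 0.9)]
pepper_mill [(array([732., 317.,  73.]), 0.89)]
```

View pics/scene0.png

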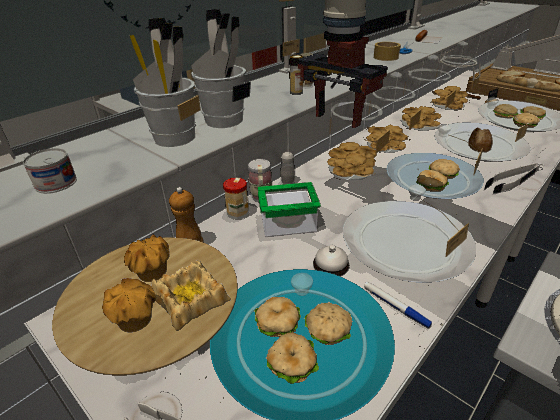

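View pics/side0.png

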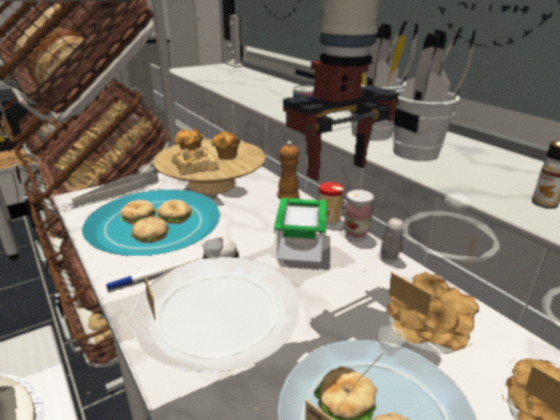

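Run:
```python
from h import *
for n in ['scene','side']:
    p=r.camera(n); w=pts(p)
    h=cv2.cvtColor(p['img'],cv2.COLOR_RGB2HSV)
    g=(h[...,0]>50)&(h[...,0]<75)&(h[...,1]>150)&(h[...,2]>60)
    q0=w[g]; print(n,g.sum(),np.nanpercentile(q0[:,2],[5,25,50,75,95]))
    # plane raycast at z=78
    v,u=np.nonzero(g); T=np.linalg.inv(p['view'])
    d=np.stack([(u-p['cx'])/p['fx'],(v-p['cy'])/p['fy'],np.ones(len(u))],-1)@T[:3,:3].T
    top=np.abs(q0[:,2]-78)<6
    o=T[:3,3]; X=o+d*((78-o[2])/d[:,2])[:,None]
    for nm,a in(('depth',q0[top][:,:2]),('ray',X[top][:,:2])):
        rc=cv2.minAreaRect(a.astype(np.float32)); print(nm,top.sum(),rc, np.round(cv2.boxPoints(rc)))
    ca=cv2.resize(p['img'][150:280,220:360],(840,780)) 
    cv2.imwrite('pics/c_%s.png'%n,cv2.cvtColor(cv2.resize(p['img'][160:260,230:350],(720,600),interpolation=0),cv2.COLOR_RGB2BGR))
```

```text
scene 1021 [62.37004631 73.44735849 77.76272451 78.7157729  79.74291273]
depth 786 ((629.0077514648438, 133.84764099121094), (129.3560333251953, 102.88156127929688), 50.41459274291992) [[548. 117.]
 [627.  51.]
 [710. 151.]
 [631. 216.]]
ray 786 ((626.9754638671875, 135.93357849121094), (129.65989685058594, 108.67951965332031), 50.16669845581055) [[544. 121.]
 [627.  51.]
 [710. 151.]
 [627. 221.]]
side 765 [63.72610678 73.56436579 77.67060262 78.55254557 79.45992373]
depth 605 ((630.5094604492188, 126.15545654296875), (128.833740234375, 95.08263397216797), 50.225860595703125) [[553. 107.]
 [626.  46.]
 [708. 145.]
 [635. 206.]]
ray 605 ((627.7109985351562, 122.79914855957031), (136.98448181152344, 95.10029602050781), 50.477294921875) [[547. 100.]
 [621.  40.]
 [708. 145.]
 [635. 206.]]
```

Run:
```python
from h import *
o=r.get_obs(); p=r.camera('wrist'); save(p,'w0.png'); print(p['mount'],p['fx'],p['fy'],p['cx'],p['cy'],o['ee_pos'])
```

```text
[[ 9.90787740e-04 -9.54033179e-01 -2.99699369e-01  8.30113173e+01]
 [ 9.99999144e-01  6.88957314e-04  1.11277763e-03 -6.61822497e-01]
 [-8.55146710e-04 -2.99700215e-01  9.54033044e-01 -1.61839375e+02]
 [ 0.00000000e+00  0.00000000e+00  0.00000000e+00  1.00000000e+00]] 325.19226210127806 325.19226210127806 281.61787336257805 205.17309416547477 [ 5.99999820e+02 -1.49536315e-03  2.22636709e+02]
```

View pics/w0.png

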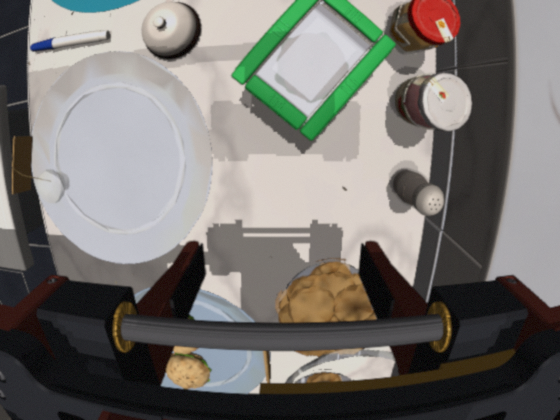

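View pics/c_scene.png

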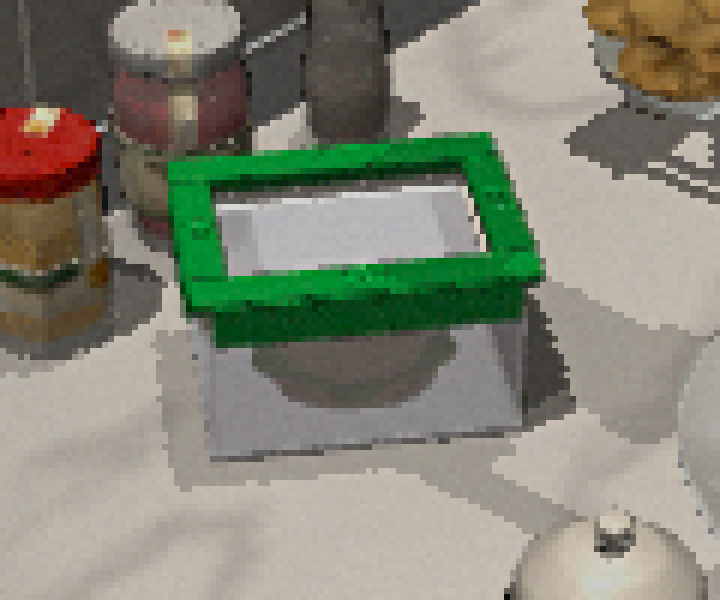

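View pics/c_side.png

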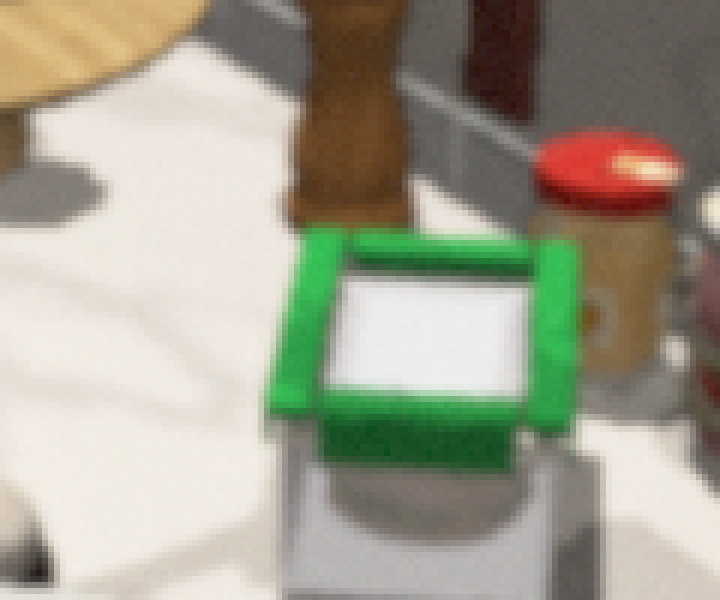

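Call:
{"op": "apply_moves", "data": {
  "plan": [
    [[0,0.08,0,-0.038,1],[0,0.16,0,-0.076,1],[0,0.24,0,-0.114,1],[0,0.32,0,-0.152,1],[0,0.4,0,-0.19,1]]
  ]
}}

```text
time_s: 1.77
ee_pos: [600.0, 60.5, 222.6]
tool_rot: [2.781, 1.462, 0.0]
force: [0.5, 0.3, 0.2]
grip_width: 0.653
```

Call:
{"op": "apply_moves", "data": {
  "plan": [
    [[0,0,0,-0.031,1],[0,0,0,-0.031,1],[0,0,0,-0.031,1],[0,0,0,-0.031,1]]
  ]
}}

```text
time_s: 2.1
ee_pos: [600.0, 59.7, 222.6]
tool_rot: [2.843, 1.337, -0.0]
force: [0.4, -0.4, -0.6]
grip_width: 0.36
```

```bash
cat >> h.py <<'E'
from scipy.spatial.transform import Rotation as Ro
def wrist(n):
    o=r.get_obs(); p=r.camera('wrist'); save(p,n)
    T=np.eye(4); T[:3,:3]=Ro.from_rotvec(o['tool_rot']).as_matrix(); T[:3,3]=o['ee_pos']
    return o,p,T@p['mount']
def wrays(p,T,u,v):
    x=u-p['cx'];y=v-p['cy'];rr=np.hypot(x,y)+1e-9;th=rr/p['fx']
    d=np.stack([np.sin(th)*x/rr,np.sin(th)*y/rr,np.cos(th)],-1)
    return d, d@T[:3,:3].T, T[:3,3]
def green(p):
    h=cv2.cvtColor(p['img'],cv2.COLOR_RGB2HSV)
    return (h[...,0]>50)&(h[...,0]<75)&(h[...,1]>150)&(h[...,2]>60)
E
python3 - <<'E'
from h import *
o,p,T=wrist('w1.png'); print(o['ee_pos'],o['tool_rot'],o['force'],o['grip_width'],o['time_s'],T[:3,3])
g=green(p); n,l,s,_=cv2.connectedComponentsWithStats(g.astype(np.uint8)); k=1+s[1:,4].argmax(); print(s[k])
v,u=np.nonzero(l==k)
dc,d,c=wrays(p,T,u.astype(float),v.astype(float))
z=p['z_map'][v,u]; D=c+d*(z/dc[:,2])[:,None]
print('z',np.percentile(D[:,2],[5,25,50,75,95]))
t=np.abs(D[:,2]-78)<5
X=c+d*((78-c[2])/d[:,2])[:,None]
for a in (D[t][:,:2],X[t][:,:2]):
    rc=cv2.minAreaRect(a.astype(np.float32)); print(rc,np.round(cv2.boxPoints(rc),1).tolist())
E
```

```text
[600.02985698  59.72762365 222.61490029] [ 2.84289752e+00  1.33681054e+00 -8.40354769e-05] [ 0.40683294 -0.36103719 -0.62064678] 0.35992314156439925 2.1 [652.12565443 123.74434762 384.44761081]
[ 295   49   18  132 2054]
z [76.37917345 77.23211552 77.75438289 78.25392576 79.07865084]
((663.3822631835938, 104.24163818359375), (125.91084289550781, 15.565353393554688), 50.2324333190918) [[617.0999755859375, 60.79999923706055], [629.0999755859375, 50.900001525878906], [709.5999755859375, 147.6999969482422], [697.7000122070312, 157.60000610351562]]
((663.2894287109375, 104.38023376464844), (125.62761688232422, 15.314430236816406), 50.23179244995117) [[617.2000122070312, 61.0], [629.0, 51.20000076293945], [709.4000244140625, 147.8000030517578], [697.5999755859375, 157.60000610351562]]
```

View pics/w1.png

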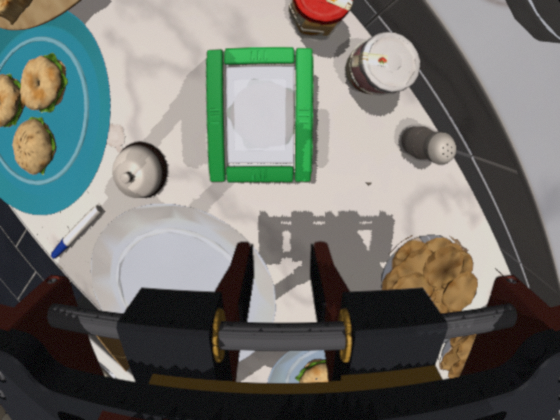

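```bash
cat >> h.py <<'E'
def rim(p,T):
    g=green(p); n,l,s,_=cv2.connectedComponentsWithStats(g.astype(np.uint8)); A=[]
    for k in range(1,n):
        if s[k,4]<200: continue
        v,u=np.nonzero(l==k); dc,d,c=wrays(p,T,u.astype(float),v.astype(float))
        D=c+d*(p['z_map'][v,u]/dc[:,2])[:,None]; m=np.abs(D[:,2]-74)<9
        if m.sum()<150: continue
        D=D[m]; A.append(D); rc=cv2.minAreaRect(D[:,:2].astype(np.float32)); print(np.round(rc[0],1),np.round(rc[1],1),round(rc[2],1),'z',np.round(np.median(D[:,2]),1))
    D=np.vstack(A); rc=cv2.minAreaRect(D[:,:2].astype(np.float32)); print('all',rc)
E
python3 - <<'E'
from h import *
o,p,T=wrist('w2.png'); print(o['ee_pos'],o['force']); rim(p,T)
E
```

```text
[600.02834803  59.62568175 222.59855591] [-0.02646029 -0.30591082  0.71104627]
[667.  175.2] [14.8 64.4] 50.8 z 77.7
[663.4 104.1] [126.1  15.5] 50.2 z 77.7
[598.7 158. ] [125.7  15. ] 50.4 z 77.7
[594.1  87.7] [14.4 64.2] 50.0 z 77.7
all ((631.1345825195312, 130.99945068359375), (128.30563354492188, 99.46307373046875), 50.19949722290039)
```

Call:
{"op": "apply_moves", "data": {
  "plan": [
    [[-0.039,0.187,0,0,1],[-0.039,0.187,-0.25,0,1],[-0.039,0.187,-0.5,0,1],[-0.039,0.187,-0.7,0,1],[-0.039,0.187,-0.82,0,1]]
  ]
}}

```text
time_s: 2.62
ee_pos: [592.4, 87.7, 95.1]
tool_rot: [-2.842, -1.334, 0.008]
force: [0.2, 0.2, 0.1]
grip_width: 0.004
```

Call:
{"op": "apply_moves", "data": {
  "plan": [
    [[0,0,-0.04,0,1],[0,0,-0.06,0,1],[0,0,-0.06,0,1]]
  ]
}}

```text
time_s: 2.87
ee_pos: [594.5, 87.8, 91.2]
tool_rot: [2.844, 1.333, 0.001]
force: [0.1, -0.7, 0.3]
grip_width: 0.008
```

Run:
```python
from h import *
o,p,T=wrist('w3.png'); print(o['ee_pos'],o['force'])
```

```text
[594.46185134  87.83064119  91.21199488] [ 0.12620566 -0.67706667  0.3298668 ]
```

View pics/w3.png

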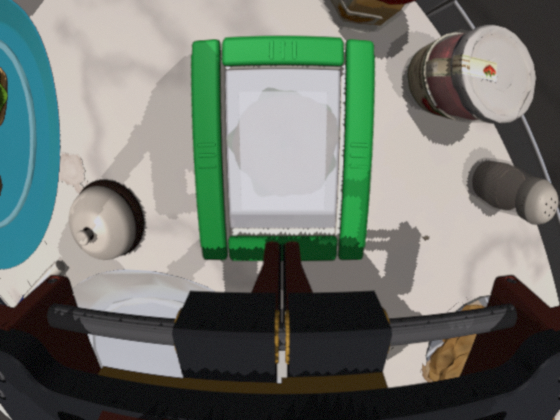

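The fingers, at column 282, are over the middle of the right section (rows 235–258). Pressing now.

Call:
{"op": "apply_moves", "data": {
  "plan": [
    [[0,0,-0.05,0,1],[0,0,-0.075,0,1],[0,0,-0.09,0,1],[0,0,-0.1,0,1],[0,0,-0.11,0,1]]
  ]
}}

```text
time_s: 3.33
ee_pos: [594.6, 88.0, 75.4]
tool_rot: [2.844, 1.333, 0.002]
force: [-1.0, 0.3, 2.6]
grip_width: 0.004
```

Call:
{"op": "apply_moves", "data": {
  "plan": [
    [[0,0,-0.01,0,1],[0,0,-0.02,0,1],[0,0,-0.03,0,1],[0,0,-0.03,0,1]]
  ]
}}

```text
time_s: 3.67
ee_pos: [594.1, 88.1, 70.3]
tool_rot: [2.845, 1.333, 0.0]
force: [-1.9, -0.4, 5.1]
grip_width: 0.008
```

Call:
{"op": "apply_moves", "data": {
  "plan": [
    [[0,0,-0.006,0,1],[0,0,-0.012,0,1],[0,0,-0.012,0,1]]
  ]
}}

```text
time_s: 3.92
ee_pos: [594.2, 88.1, 70.2]
tool_rot: [2.844, 1.333, 0.002]
force: [-5.4, -0.8, 11.2]
grip_width: 0.002
```

Call:
{"op": "apply_moves", "data": {
  "plan": [
    [[0,0,0.03,0,1],[0,0,0.12,0,1],[0,0,0.215,0,1],[0.015,0.2,0.215,0,1],[0.03,0.42,0.215,0,1]]
  ]
}}

```text
time_s: 4.33
ee_pos: [599.8, 150.2, 102.3]
tool_rot: [2.846, 1.328, 0.004]
force: [0.3, -0.1, -0.2]
grip_width: 0.007
```

Call:
{"op": "apply_moves", "data": {
  "plan": [
    [[0,0.047,0,0,1],[0,0.047,-0.06,0,1],[0,0.047,-0.06,0,1],[0,0.047,-0.06,0,1]]
  ]
}}

```text
time_s: 4.67
ee_pos: [598.0, 157.0, 89.6]
tool_rot: [-2.845, -1.332, 0.004]
force: [0.4, -0.6, 0.7]
grip_width: 0.004
```

Run:
```python
from h import *
o,p,T=wrist('w4.png'); print(o['ee_pos'],o['force']); rim(p,T)
```

```text
[598.001297   156.96859338  89.62063584] [ 0.35562968 -0.62744923  0.72634549]
[640.5 130.4] [121.2  81.8] 50.2 z 77.7
[620.4 185.1] [59.2 16. ] 49.5 z 77.7
all ((633.630126953125, 136.09771728515625), (121.17949676513672, 99.65001678466797), 50.210655212402344)
```

View pics/w4.png

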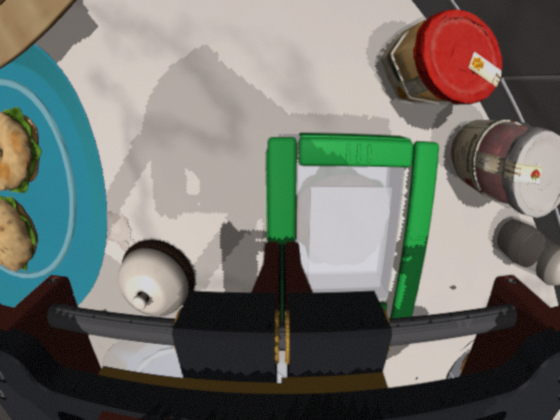

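Fingers at column 282 over the near section (columns 268–296), centred. Pressing.

Call:
{"op": "apply_moves", "data": {
  "plan": [
    [[0,0.003,-0.05,0,1],[0,0.003,-0.075,0,1],[0,0.003,-0.09,0,1],[0,0.003,-0.1,0,1],[0,0.003,-0.11,0,1]]
  ]
}}

```text
time_s: 5.13
ee_pos: [598.7, 157.8, 75.1]
tool_rot: [2.845, 1.332, -0.0]
force: [-0.4, -1.3, 1.4]
grip_width: 0.002
```

Call:
{"op": "apply_moves", "data": {
  "plan": [
    [[0,0,-0.01,0,1],[0,0,-0.02,0,1],[0,0,-0.03,0,1],[0,0,-0.03,0,1]]
  ]
}}

```text
time_s: 5.47
ee_pos: [598.6, 158.6, 70.3]
tool_rot: [2.845, 1.333, 0.0]
force: [-1.2, -0.3, 3.7]
grip_width: 0.006
```

Call:
{"op": "apply_moves", "data": {
  "plan": [
    [[0,0,-0.006,0,1],[0,0,-0.012,0,1],[0,0,-0.012,0,1]]
  ]
}}

```text
time_s: 5.72
ee_pos: [598.7, 158.6, 70.2]
tool_rot: [2.844, 1.333, 0.001]
force: [-5.1, -1.6, 10.2]
grip_width: 0.006
```

Call:
{"op": "apply_moves", "data": {
  "plan": [
    [[0,0,0.03,0,1],[0,0,0.12,0,1],[0,0,0.215,0,1],[0.2,0.05,0.215,0,1],[0.41,0.11,0.215,0,1]]
  ]
}}

```text
time_s: 6.13
ee_pos: [661.3, 175.3, 104.4]
tool_rot: [2.844, 1.333, 0.007]
force: [1.4, -0.3, -0.4]
grip_width: 0.005
```

Call:
{"op": "apply_moves", "data": {
  "plan": [
    [[0.045,0,0,0,1],[0.045,0,-0.06,0,1],[0.045,0,-0.06,0,1],[0.045,0,-0.06,0,1]]
  ]
}}

```text
time_s: 6.47
ee_pos: [665.7, 174.8, 90.8]
tool_rot: [-2.844, -1.333, 0.003]
force: [0.1, -0.9, -0.4]
grip_width: 0.003
```

Run:
```python
from h import *
o,p,T=wrist('w5.png'); print(o['ee_pos'],o['force'])
```

```text
[665.69691786 174.77929875  90.80867761] [ 0.05541793 -0.87699491 -0.37534904]
```

View pics/w5.png

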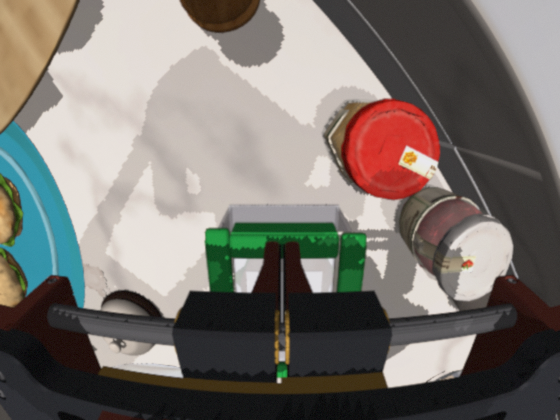

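The fingers sit at the middle of the left section (columns 228–343). Pressing.

Call:
{"op": "apply_moves", "data": {
  "plan": [
    [[0.004,0,-0.05,0,1],[0.004,0,-0.075,0,1],[0.004,0,-0.09,0,1],[0.004,0,-0.1,0,1],[0.004,0,-0.11,0,1]]
  ]
}}

```text
time_s: 6.93
ee_pos: [667.0, 175.0, 76.2]
tool_rot: [2.845, 1.333, -0.0]
force: [-4.0, -0.5, 5.2]
grip_width: 0.008
```

Call:
{"op": "apply_moves", "data": {
  "plan": [
    [[0,0,-0.01,0,1],[0,0,-0.02,0,1],[0,0,-0.03,0,1],[0,0,-0.03,0,1]]
  ]
}}

```text
time_s: 7.27
ee_pos: [667.6, 175.1, 70.4]
tool_rot: [2.845, 1.333, 0.0]
force: [-1.0, 0.3, 0.2]
grip_width: 0.002
```

Call:
{"op": "apply_moves", "data": {
  "plan": [
    [[0,0,-0.006,0,1],[0,0,-0.012,0,1],[0,0,-0.012,0,1]]
  ]
}}

```text
time_s: 7.52
ee_pos: [667.6, 175.1, 70.3]
tool_rot: [2.844, 1.333, 0.002]
force: [-3.2, -1.4, 7.8]
grip_width: 0.005
```

Call:
{"op": "apply_moves", "data": {
  "plan": [
    [[0,0,0.03,0,1],[0,0,0.12,0,1],[0,0,0.215,0,1],[-0.015,-0.2,0.215,0,1],[-0.027,-0.42,0.215,0,1]]
  ]
}}

```text
time_s: 7.93
ee_pos: [664.4, 113.5, 104.1]
tool_rot: [2.841, 1.338, 0.007]
force: [0.3, 0.2, -0.2]
grip_width: 0.005
```

Call:
{"op": "apply_moves", "data": {
  "plan": [
    [[0,-0.052,0,0,1],[0,-0.052,-0.06,0,1],[0,-0.052,-0.06,0,1],[0,-0.052,-0.06,0,1]]
  ]
}}

```text
time_s: 8.27
ee_pos: [663.0, 105.3, 91.0]
tool_rot: [-2.843, -1.333, 0.002]
force: [-0.2, 0.0, -0.1]
grip_width: 0.007
```

Run:
```python
from h import *
o,p,T=wrist('w6.png'); print(o['ee_pos'],o['force'])
```

```text
[662.99512661 105.28825197  91.02195537] [-0.23518416  0.03604482 -0.06911853]
```

View pics/w6.png

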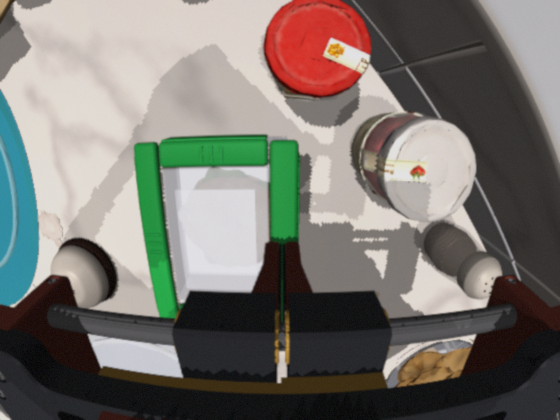

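Fingers at column 282 on the far section (columns 270–298), and clear of the jar and shaker. Pressing.

Call:
{"op": "apply_moves", "data": {
  "plan": [
    [[0,-0.005,-0.05,0,1],[0,-0.005,-0.075,0,1],[0,-0.005,-0.09,0,1],[0,-0.005,-0.1,0,1],[0,-0.005,-0.11,0,1]]
  ]
}}

```text
time_s: 8.73
ee_pos: [663.2, 104.3, 76.4]
tool_rot: [-2.843, -1.334, -0.0]
force: [-3.4, 0.4, 5.0]
grip_width: 0.005
```

Call:
{"op": "apply_moves", "data": {
  "plan": [
    [[0,0,-0.01,0,1],[0,0,-0.02,0,1],[0,0,-0.03,0,1],[0,0,-0.03,0,1]]
  ]
}}

```text
time_s: 9.07
ee_pos: [663.5, 103.4, 70.5]
tool_rot: [2.845, 1.333, -0.0]
force: [-0.5, -0.1, -0.6]
grip_width: -0.0
```

Call:
{"op": "apply_moves", "data": {
  "plan": [
    [[0,0,-0.006,0,1],[0,0,-0.012,0,1],[0,0,-0.012,0,1]]
  ]
}}

```text
time_s: 9.32
ee_pos: [663.5, 103.4, 70.3]
tool_rot: [2.844, 1.333, 0.001]
force: [-3.2, -0.6, 5.2]
grip_width: 0.007
```

Call:
{"op": "apply_moves", "data": {
  "plan": [
    [[0,0,0.03,0,1],[0,0,0.15,0,1],[0,0,0.38,0,1],[0,0,0.6,0,1],[-0.1,-0.1,0.8,0,1]]
  ]
}}

```text
time_s: 9.73
ee_pos: [649.1, 90.2, 189.6]
tool_rot: [-2.842, -1.336, -0.0]
force: [0.9, -1.0, -0.0]
grip_width: 0.005
```

Call:
{"op": "apply_moves", "data": {
  "plan": [
    [[-0.16,-0.1,0.15,0,1],[-0.32,-0.19,0.2,0,1],[-0.32,-0.19,0.2,0,1],[-0.32,-0.19,0.2,0,1],[-0.32,-0.19,0.2,0,1]]
  ]
}}

```text
time_s: 10.15
ee_pos: [600.7, 60.2, 218.3]
tool_rot: [-2.844, -1.333, 0.001]
force: [0.3, -0.3, -0.1]
grip_width: 0.002
```

Run:
```python
from h import *
o,p,T=wrist('w7.png'); print(o['ee_pos'],o['force'],o['time_s']); rim(p,T)
p=r.camera('scene'); save(p,'scene9.png')
cv2.imwrite('pics/c9.png',cv2.cvtColor(cv2.resize(p['img'][160:260,230:350],(720,600),interpolation=0),cv2.COLOR_RGB2BGR))
for l in ['counter_bell','jam_jar','honey_jar','salt_shaker','pepper_mill']:
    print(l,[(np.round(d['centre']),round(d['score'],2)) for d in r.find_in(p,l)[:1]])
```

```text
[600.68552351  60.17384835 218.28112994] [ 0.31079865 -0.25332399 -0.10982164] 10.15
[667.  175.1] [14.8 63.4] 50.3 z 69.7
[663.8 104.1] [126.6  15.6] 50.0 z 69.7
[598.7 158.2] [126.  15.] 50.3 z 69.6
[594.2  87.5] [14.8 64.3] 50.1 z 69.7
all ((630.9132690429688, 131.04861450195312), (128.95556640625, 99.45191955566406), 50.81870651245117)
counter_bell [(array([460., 195.,  26.]), 0.91)]
jam_jar [(array([745., 114.,  78.]), 0.86)]
honey_jar [(array([731., 197.,  61.]), 0.92)]
salt_shaker [(array([746.,   2.,  45.]), 0.81)]
pepper_mill [(array([722., 346., 101.]), 0.58)]
```

View pics/c9.png

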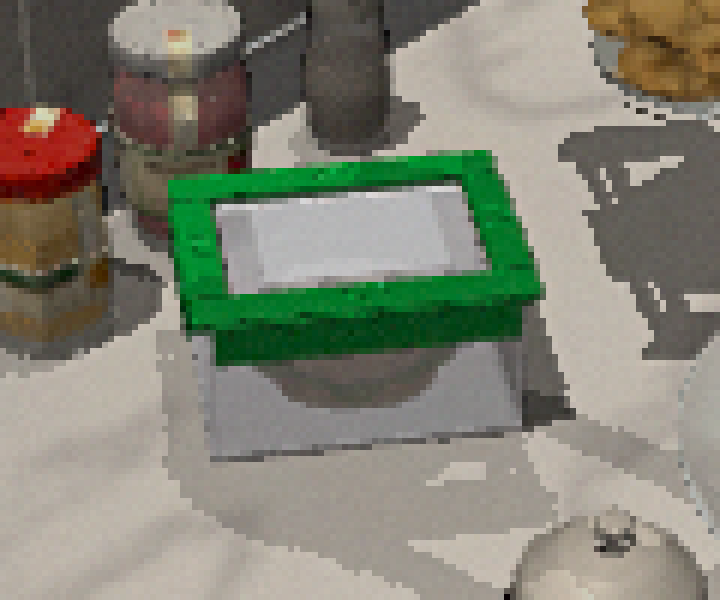

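View pics/w7.png

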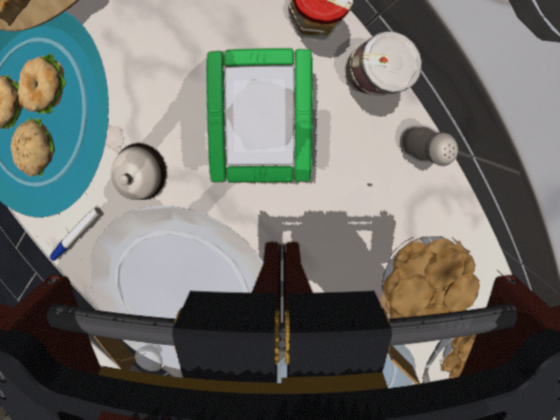

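All four sections now lie level at about 70 mm. The box and its neighbours are unmoved, and the arm is well clear.

```bash
python3 -c "
from station import r
print(r.job_done())"
```

```text
the job is handed in; nothing more can be done
None
```

All four sides of the snack box rim are shut, and the job is handed in. I pressed them straight down with the closed fingertips in the order right, near, left, far.

- **Presses:** each section stopped firmly at about 70 mm, with 5 to 11 N pushing back on the last reading.
- **Rim height:** afterwards the wrist camera measured all four rim tops at 69.6–69.7 mm. They were at 77.7 mm before pressing, and shut is 70 mm.
- **Box and bystanders:** the box centre was within about 0.3 mm of where it started. The bystanders' positions were unchanged within the detector's error of about 4 mm.
- **Arm:** it finished about 220 mm above the table, touching nothing. The robot clock read about 10 s of the 48 s allowed.

None of the final checks failed or disagreed.

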